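# Cycle the feeder gates and reject the one that binds

### The job

One of the three feeder cartridges in the clamped acrylic station has a slide gate that binds. First push all three gates fully shut, then draw each one toward its spout as far as it will go and leave it there; once all three have been tried, lift out the cartridge whose gate stopped part-way and set it gently, upright and flat, on the floor of the empty shallow tray. Leave the two sound cartridges seated in their bays with their gates fully open, and leave everything else on the top where it is.

Things in the scene. Friction and masses are not known exactly. Their poses are not given: they have to be found in the camera images.
- cart_a: Feeder cartridge A: white box, body 140 (its x) x 50 (its y) x 40 mm high, plain upright sides, 0.5-0.85 kg; origin at the centre of its underside, z up. A spout 15 long x 30 wide, 27-38 mm above the underside, sticks out of its -x end, which may face to or from the robot. Starts in a bay of the station, underside at height 6 mm; which bay varies. The three look alike.
- gate_a (a joint): Slide gate of cartridge A, m: 0 = fully shut (tab away from the spout), 0.064 = fully open (tab nearest the spout). Starts a little ajar. Slides with about 1.2 N of friction and stays where left. A sound gate runs freely to 0.064; one that binds stops hard at about 0.040, though it still shuts.
- tab_a (a point): Middle of the top edge of the upright grey tab of gate A: 12 mm thick along the slide (cartridge x), 30 mm wide, top 68 mm above the cartridge's underside; round its root is a 24 x 36 mm foot, top 44 mm above the underside. It sits 38 mm to +x of the cartridge's middle when shut and moves to -x, toward the spout, as it opens. Can be pushed or pinched.
- cart_b: Feeder cartridge B: white box, body 140 (its x) x 50 (its y) x 40 mm high, plain upright sides, 0.5-0.85 kg; origin at the centre of its underside, z up. A spout 15 long x 30 wide, 27-38 mm above the underside, sticks out of its -x end, which may face to or from the robot. Starts in a bay of the station, underside at height 6 mm; which bay varies. The three look alike.
- gate_b (a joint): Slide gate of cartridge B, m: 0 = fully shut (tab away from the spout), 0.064 = fully open (tab nearest the spout). Starts a little ajar. Slides with about 1.2 N of friction and stays where left. A sound gate runs freely to 0.064; one that binds stops hard at about 0.040, though it still shuts.
- tab_b (a point): Middle of the top edge of the upright grey tab of gate B: 12 mm thick along the slide (cartridge x), 30 mm wide, top 68 mm above the cartridge's underside; round its root is a 24 x 36 mm foot, top 44 mm above the underside. It sits 38 mm to +x of the cartridge's middle when shut and moves to -x, toward the spout, as it opens. Can be pushed or pinched.
- cart_c: Feeder cartridge C: white box, body 140 (its x) x 50 (its y) x 40 mm high, plain upright sides, 0.5-0.85 kg; origin at the centre of its underside, z up. A spout 15 long x 30 wide, 27-38 mm above the underside, sticks out of its -x end, which may face to or from the robot. Starts in a bay of the station, underside at height 6 mm; which bay varies. The three look alike.
- gate_c (a joint): Slide gate of cartridge C, m: 0 = fully shut (tab away from the spout), 0.064 = fully open (tab nearest the spout). Starts a little ajar. Slides with about 1.2 N of friction and stays where left. A sound gate runs freely to 0.064; one that binds stops hard at about 0.040, though it still shuts.
- tab_c (a point): Middle of the top edge of the upright grey tab of gate C: 12 mm thick along the slide (cartridge x), 30 mm wide, top 68 mm above the cartridge's underside; round its root is a 24 x 36 mm foot, top 44 mm above the underside. It sits 38 mm to +x of the cartridge's middle when shut and moves to -x, toward the spout, as it opens. Can be pushed or pinched.
- station: Clear acrylic station clamped to the far edge, fixed: plate 215 x 300 x 6 mm, origin on the table under the middle bay, x away from the robot. Three bays 105 mm apart along y, each with 2 end cleats 22 mm high and 4 side nubs 12 mm high above the plate, 1.5 mm play; nubs lie 52-68 mm from the cartridge's middle, so mid-sides are free to grip. Post 12 mm thick, 106 mm tall at x +104, y +52 mm; ring behind it.
- tray: Shallow open grey reject tray, fixed, outside 198 (its x) x 118 (its y) x 22 mm high, walls and floor 4 mm; origin at the centre of its underside on the table. It may stand to the left or the right of the station.
- case: Closed grey case 160 x 100 x 45 mm, fixed, on the other side from the tray; origin at the centre of its underside. Leave alone.
- cleaner: Green magnetic algae cleaner, 85 x 50 x 32 mm; loose bystander, leave alone. Origin at its underside.
- stone: Smooth grey river stone, 78 mm across, 35 mm high; loose bystander, leave alone. Origin at its underside.
- tweezer: Stainless tweezer lying flat, 150 mm long (its x), 10 mm high; loose bystander, leave alone. Origin at its underside.
- splitter: White airline splitter bar with nipples, about 110 x 40 x 28 mm; loose bystander, leave alone. Origin at its underside.
- bottle: Upright white bottle, 56 mm across, 150 mm tall; loose bystander, leave alone. Origin at its underside.
- jar: Upright amber jar, 60 mm across, 80 mm tall; loose bystander, leave alone. Origin at its underside.
There are look-alikes about, which are no part of the job. Leave any red look-alike of the cart_c alone. Leave any orange look-alike of the tray alone.

How it is judged:
On the way, in this order (a step that is already met when the one before it is completed fails the run):
1. all three gates are fully shut (below 4 mm) at the same time (value of joint each of gate_a, gate_b, gate_c below 0.004 m), for 0.1 s.
2. all three gates have been drawn: two are fully open (beyond 57 mm) and the third is at its binding point (beyond 32 mm) (((value of joint gate_a above 0.032 m and value of joint each of gate_b, gate_c above 0.057 m) or (value of joint gate_b above 0.032 m and value of joint each of gate_a, gate_c above 0.057 m) or (value of joint gate_c above 0.032 m and value of joint each of gate_a, gate_b above 0.057 m))), for 0.1 s.
At the end, for the whole second after the job is handed in: The cartridge whose gate binds lies at rest in the tray, upright (within 0.1 rad) and flat on its floor, its middle within 35 mm of the tray's middle along each tray axis; the other two stand in their bays within 12 mm of where they started, upright, with their gates open beyond 57 mm (((x of cart_a in the frame of tray between -0.035 and 0.035 m and y of cart_a in the frame of tray between -0.035 and 0.035 m and z of cart_a in the frame of tray below 0.012 m and angle between cart_a's own z axis and vertical below 0.1 rad and linear speed of cart_a below 0.02 m/s and value of joint gate_a below 0.05 m and value of joint each of gate_b, gate_c above 0.057 m and distance of each of cart_b, cart_c from where it was at the start of the episode below 0.012 m and angle between each of cart_b, cart_c's own z axis and vertical below 0.08 rad) or (x of cart_b in the frame of tray between -0.035 and 0.035 m and y of cart_b in the frame of tray between -0.035 and 0.035 m and z of cart_b in the frame of tray below 0.012 m and angle between cart_b's own z axis and vertical below 0.1 rad and linear speed of cart_b below 0.02 m/s and value of joint gate_b below 0.05 m and value of joint each of gate_a, gate_c above 0.057 m and distance of each of cart_a, cart_c from where it was at the start of the episode below 0.012 m and angle between each of cart_a, cart_c's own z axis and vertical below 0.08 rad) or (x of cart_c in the frame of tray between -0.035 and 0.035 m and y of cart_c in the frame of tray between -0.035 and 0.035 m and z of cart_c in the frame of tray below 0.012 m and angle between cart_c's own z axis and vertical below 0.1 rad and linear speed of cart_c below 0.02 m/s and value of joint gate_c below 0.05 m and value of joint each of gate_a, gate_b above 0.057 m and distance of each of cart_a, cart_b from where it was at the start of the episode below 0.012 m and angle between each of cart_a, cart_b's own z axis and vertical below 0.08 rad))); the robot touches nothing.
It fails at once if a bystander is shifted by more than 30 mm or knocked over (distance of any of cleaner, stone, tweezer, splitter, bottle, jar from where it was at the start of the episode above 0.03 m or angle between any of bottle, jar's own z axis and vertical above 0.6 rad).
It fails at once if a cartridge is dropped or slammed into the tray (more than 100 N) (contact force between any of cart_a, cart_b, cart_c and tray above 100 N).
It also fails if it takes over 70 s, if anything falls off the work surface, if the arm or the gripper's body presses on something with over 40 N, if the wrist force passes 120 N, or if a joint passes its speed limit or range.

### The arm

A 7-joint arm with a two-finger parallel gripper is mounted at the origin on the work surface. World frame = base frame: x ahead of the robot, y to its left, z up, the work surface at z = 0. Lengths are in m, angles in rad, forces in N, time in s.
With the tool pointing down it reaches from about 0.425 to 0.925 m from the base axis. Payload 6.8 kg.
Tool frame: the origin (TCP) lies between the finger pads; the fingertips stand 17 mm ahead of it and the grasp point (between the pads) lies 2 mm behind it; z points along the fingers, y is the direction in which the jaws open and shut (so a half turn about z gives the same grasp; the last joint's range is limited). The gripper opens to 85 mm and grips with 20 to 120 N. Pads are 22 mm wide; open, the fingers measure 114 mm over their backs; the gripper's body (76 mm by 85 mm) begins 54 mm behind the grasp point. The pads swing forward as they close: fully open they stand 13 mm farther back than shut.
Start: joints at [1.242, 0.477, 0.022, 1.555, -0.011, 1.109, -0.083], TCP at [0.148, -0.659, 0.248] pointing down, gripper open.
Joint ranges: [-2.96, 2.96], [-0.34, 2.1], [-1.41, 1.46], [0.24, 2.44], [-1.37, 4.51], [0.17, 1.92], [-2.96, 2.96]. Speed limits (rad/s): [2.39, 2.39, 3.14, 3.14, 3.14, 3.14, 3.14].

### API

Orientations are given as a unit quaternion [w, x, y, z].
In Python, from station import bot gives the robot as it stands. The module is installed in compiled form; this text tells all that it offers.
- The arm moves only by the tool carry_out, never from a script. Its argument "moves" is a list of rows, each a list of 3 entries, a list of its own where there are three numbers: the turn, a rotation vector about the tool's x, y, z in degrees, then the shift along the tool's x, y, z in cm, then the finger opening in cm, from 0 to 8.54. A call has 1 to 5 rows; each row is the pose to reach, as a shift and turn from the pose commanded when the call began, along the tool's axes at that moment; what a row does not reach only later rows make up. A row lasts 1/8 s, in which the tool goes at most 62.5 mm and 10.7 degrees, less where a joint would pass 70% of its speed; a pose out of reach is approached as far as the arm can. A call with a gripper value outside its range is refused whole. The fingers move at their own pace and stop on an object; "newtons" is the grip in N (left out, the last holds). Time passes only in rows, so rows that repeat a pose let the fingers close. It gives the time, the measured TCP pose, the force and the opening at its end, in the units of the state.
- bot.get_obs(): the state, without advancing time (a new reading comes with each control period).
- bot.read_camera(name): name is "side" or "top" or "wrist"; returns the picture (420x560x3 uint8, red, green, blue); there is no depth.
- bot.camera_info(name): a dict with "vertical_fov" (degrees; the focal length in pixels is half the picture's height over the tangent of half this angle, whatever the lens; pixels are square), "cx", "cy" (the principal point, pixels), "position" and "attitude" of the camera in the world. Camera axes: x right, y up, looking along -z (the intrinsics and any distortion apply to the point x, -y, -z); pixel columns grow to the right and rows downward; lengths in m; the calibration is good to about 2 mm. The wrist camera is an equidistant fisheye: a pixel r from the principal point sees the ray r / f radians off the axis. A picture is of the moment at which its call begins: read the wrist's pose just before it. camera_info takes no time and is no camera call; for the wrist camera it gives the pose at the moment of the call.
- bot.hand_in(): hands the job in, once; it reports no verdict.
Trained networks look in the newest picture that a camera, given by its name, has taken for a name from the list of things; names that differ only in an ending like _2 or _b are one class to them, and where a whole thing is asked for, a point or a joint stands for the part that bears it (a point fixed in the world has none). Each returns a list of dicts, best first, with "score" (0 to 1); they miss things now and then, are a little off and sometimes report something else, mostly with a low value. They report only what shows in the picture. A call takes as long as a camera call. They do not tell look-alikes from the thing itself.
- bot.silhouettes(label, camera): "region" (420x560 bool, what is visible of it) and "location" ([column, row] in pixels, amid what is visible of it).
The state is a dict: "t": time; "q": joint angles; "joint_vel": joint speeds; "joint_torque": joint torques, N m; "eef_pos": TCP position; "tool_rot": TCP orientation; "contact_force": force on the tool from outside, world axes, zero at the start; "torque": the same for the moment, N m; "gripper_width": opening from 0.0 (shut) to 1.0 (fully open).
Only numpy, scipy, OpenCV 4.12 (cv2) and the standard library are available. Lean on these libraries where they do the work, as an engineer would, in place of code of your own. Each camera call takes 0.05 s, during which the arm holds its last target. There are 200 camera calls.

## Working session

There is one attempt and no reset: what is moved stays moved. The work goes in short steps, Python scripts to look and compute and a tool call to move; the robot and the scene stay as the last step left them, time stands still between calls to the robot, and variables do not carry over. Pictures are saved under pics/ and viewed, about 8 in all and at most 12, crops included, and the job is handed in when it is done.

Besides the shell and the picture viewer there is one more tool, called after "Call:" as name(argument=value, ...) on one line, values as JSON. carry_out: Moves the arm, as the interface text tells. Its arguments: {"type":"object","properties":{"moves":{"type":"array"},"newtons":{"type":"number"}},"required":["moves"]}

```bash
mkdir -p pics; cat > h.py <<'E'
import numpy as np, cv2
from scipy.spatial.transform import Rotation as R
from station import bot
def rot(q): return R.from_quat([q[1],q[2],q[3],q[0]])
def att(i):
    a=np.array(i["attitude"],float)
    return R.from_matrix(a) if a.shape==(3,3) else rot(a)
def ray(cam,px,info=None):
    i=info or bot.camera_info(cam); f=210/np.tan(np.radians(i["vertical_fov"]/2))
    u=(px[0]-i["cx"])/f; v=(px[1]-i["cy"])/f
    if cam=="wrist":
        r=np.hypot(u,v); s=np.sin(r)/r if r>1e-9 else 1; d=np.array([u*s,-v*s,-np.cos(r)])
    else: d=np.array([u,-v,-1.])
    return np.array(i["position"],float), att(i).apply(d)
def at(cam,px,z,info=None):
    p,d=ray(cam,px,info); return p+d*(z-p[2])/d[2]
def snap(cam,name):
    im=bot.read_camera(cam); cv2.imwrite(f"pics/{name}.png",im[:,:,::-1]); return im
E
python3 - <<'E'
from h import *
o=bot.get_obs(); print({k:np.round(v,3) for k,v in o.items()})
a=snap("top","top1"); b=snap("side","side1")
for c in("top","side","wrist"): print(c,bot.camera_info(c))
for n,z in (("tab_a",.074),("cart_a",.046),("tray",.01),("case",.045),("cleaner",.03),("stone",.03),("tweezer",.01),("splitter",.02),("bottle",.15),("jar",.08),("station",.006)):
    for s in bot.silhouettes(n,"top")[:5]:
        if s["score"]>.2: print(n,round(s["score"],2),np.round(s["location"]),np.round(at("top",s["location"],z),3), s["region"].sum())
E
```

```text
{'t': np.float64(0.0), 'q': array([ 1.242,  0.478,  0.022,  1.556, -0.011,  1.109, -0.083]), 'joint_vel': array([ 0.   ,  0.   , -0.001,  0.001,  0.001,  0.   ,  0.002]), 'joint_torque': array([-0.0000e+00, -5.9645e+01,  1.6080e+00, -2.8120e+01,  1.3000e-02,
        9.0000e-03, -0.0000e+00]), 'eef_pos': array([ 0.148, -0.658,  0.247]), 'tool_rot': array([-0.001,  0.994,  0.11 , -0.   ]), 'contact_force': array([ 0.149, -0.579, -0.795]), 'torque': array([-0.03 , -0.029,  0.013]), 'gripper_width': np.float64(1.002)}
top {'vertical_fov': 54.430773616587594, 'cx': 282.3654197473313, 'cy': 207.21833752209315, 'position': array([ 0.26939839, -0.07421671,  1.14858847]), 'attitude': array([ 0.70968651,  0.06621425, -0.0661457 , -0.69827321])}
side {'vertical_fov': 54.503311375746335, 'cx': 280.7432434030023, 'cy': 211.03609858990959, 'position': array([-0.13286947,  0.63507819,  0.69323435]), 'attitude': array([-0.29654625, -0.15571121,  0.44057685,  0.83289038])}
wrist {'vertical_fov': 65.70646984690485, 'cx': 280.9524722387487, 'cy': 210.15469949355466, 'position': array([ 0.22494787, -0.6
[... 385 characters left out ...]
0.046] 90
cart_a 0.56 [314. 167.] [ 0.595 -0.161  0.046] 956
tray 0.83 [134. 202.] [0.495 0.35  0.01 ] 3156
tray 0.76 [116. 292.] [0.244 0.377 0.01 ] 3368
tray 0.27 [239. 167.] [0.603 0.056 0.01 ] 969
case 0.78 [373. 201.] [ 0.5   -0.322  0.045] 2188
cleaner 0.88 [200. 241.] [0.384 0.154 0.03 ] 562
cleaner 0.59 [275. 242.] [ 0.384 -0.054  0.03 ] 324
stone 0.65 [316. 240.] [ 0.391 -0.167  0.03 ] 534
stone 0.22 [238. 168.] [0.594 0.055 0.03 ] 1004
tweezer 0.74 [157. 139.] [0.684 0.298 0.01 ] 522
splitter 0.89 [277. 241.] [ 0.388 -0.059  0.02 ] 365
bottle 0.97 [361. 134.] [ 0.653 -0.273  0.15 ] 522
jar 0.84 [160. 136.] [0.665 0.267 0.08 ] 534
station 0.66 [288. 151.] [ 0.654 -0.086  0.006] 4911
```

```bash
python3 - <<'E'
import cv2
a=cv2.imread("pics/top1.png"); c=a[90:330,80:480]
cv2.imwrite("pics/v1.png",cv2.resize(c,None,fx=2,fy=2,interpolation=cv2.INTER_CUBIC))
E
```

```text
(no output)
```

View pics/v1.png

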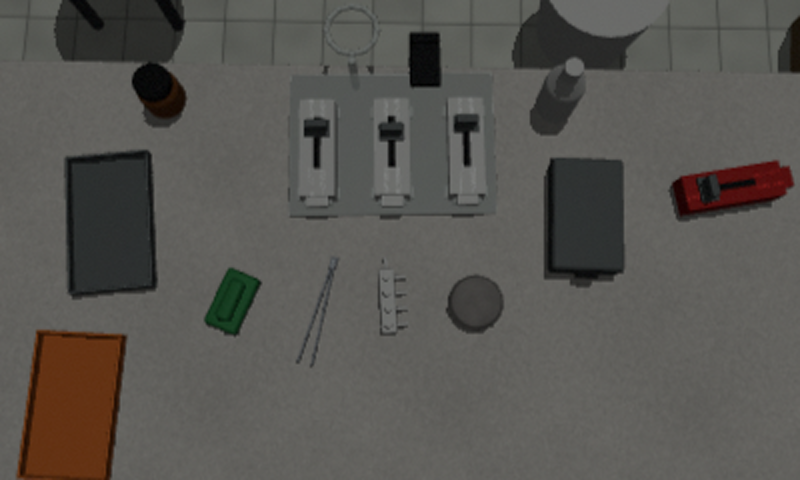

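View pics/side1.png

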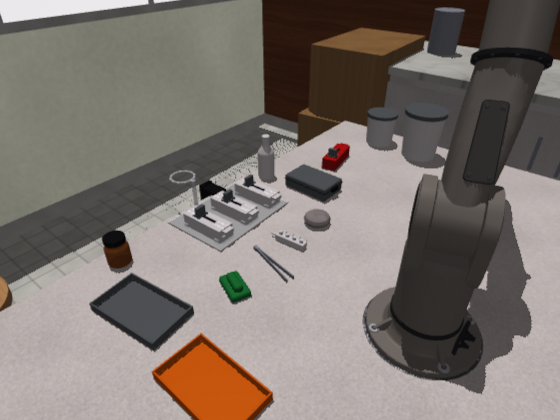

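The top view shows all three spouts facing the robot (spouts at crop ~(315,203), (392,201), (467,197)) and the tabs at the far ends. The grey tray is on the left at (110,222). The red cartridge and orange tray are the look-alikes. I'll approach with the jaws across y and the wrist camera toward the robot.

```bash
cat >> h.py <<'E'
def down(yaw): # tool x at world yaw, z down
    return R.from_euler('z',yaw,degrees=True)*R.from_euler('x',180,degrees=True)
def path(target,yaw,ncalls,p0=None,R0=None):
    """n calls of 5 rows; end of each call: turn (deg), shift (cm) in tool axes at its start"""
    o=bot.get_obs(); p=np.array(o["eef_pos"]) if p0 is None else np.array(p0); q=rot(o["tool_rot"]) if R0 is None else R0
    T=down(yaw); dz=(q.inv()*T).as_rotvec()
    if abs(np.linalg.norm(dz)) >np.pi*.97: print("near half turn")
    P=np.array(target,float)
    for k in range(1,ncalls+1):
        pn=p+(P-p)/(ncalls-k+1); qn=q*R.from_rotvec(dz/ncalls)
        print("turn",np.round(np.degrees((q.inv()*qn).as_rotvec()),1),"shift",np.round(q.inv().apply(pn-p)*100,2)); p,q=pn,qn
E
python3 - <<'E'
from h import *
path([.54,-.05,.30],180,4)
i=bot.camera_info("wrist");o=bot.get_obs();q=rot(o["tool_rot"])
print(q.inv().apply(i["position"]-o["eef_pos"]),(q.inv()*att(i)).as_matrix())
E
```

```text
turn [  0.    0.  -41.8] shift [ 12.9  -12.7   -1.29]
turn [  0.    0.  -41.8] shift [18.08 -0.86 -1.29]
turn [  0.    0.  -41.8] shift [14.04 11.42 -1.29]
turn [  0.    0.  -41.8] shift [ 2.85 17.88 -1.29]
[ 0.0793941  -0.00127946 -0.12563896] [[ 1.76543106e-04  9.50341902e-01  3.11207709e-01]
 [ 9.99999774e-01 -3.69521427e-04  5.61132083e-04]
 [ 6.48265248e-04  3.11207539e-01 -9.50341753e-01]]
```

Call:
carry_out(moves=[[[0,0,-10],[3,-3,-1.3],3.8],[[0,0,-20],[6.5,-6.5,-1.3],3.8],[[0,0,-30],[9.7,-9.5,-1.3],3.8],[[0,0,-40],[12.9,-12.7,-1.3],3.8],[[0,0,-41.8],[12.9,-12.7,-1.3],3.8]])

```text
t: 1.27
eef_pos: [0.2488, -0.5035, 0.2618]
tool_rot: [0.0, 0.887, 0.461, 0.001]
contact_force: [-0.2, -0.7, 1.0]
gripper_width: 0.44
```

Call:
carry_out(moves=[[[0,0,-10],[4.5,-0.2,-1.3],3.8],[[0,0,-20],[9,-0.4,-1.3],3.8],[[0,0,-30],[13.5,-0.6,-1.3],3.8],[[0,0,-40],[18.1,-0.9,-1.3],3.8],[[0,0,-41.8],[18.1,-0.9,-1.3],3.8]])

```text
t: 1.9
eef_pos: [0.3458, -0.3517, 0.2748]
tool_rot: [0.0, 0.665, 0.747, 0.0]
contact_force: [0.6, -0.7, 0.4]
gripper_width: 0.447
```

Call:
carry_out(moves=[[[0,0,-10],[3.5,2.9,-1.3],3.8],[[0,0,-20],[7,5.7,-1.3],3.8],[[0,0,-30],[10.5,8.5,-1.3],3.8],[[0,0,-40],[14,11.4,-1.3],3.8],[[0,0,-41.8],[14,11.4,-1.3],3.8]])

```text
t: 2.52
eef_pos: [0.4436, -0.2007, 0.2877]
tool_rot: [0.001, 0.356, 0.935, 0.001]
contact_force: [-0.3, -0.7, 0.3]
gripper_width: 0.445
```

Call:
carry_out(moves=[[[0,0,-10],[0.7,4.5,-1.3],3.8],[[0,0,-20],[1.4,9,-1.3],3.8],[[0,0,-30],[2.1,13.5,-1.3],3.8],[[0,0,-40],[2.8,17.9,-1.3],3.8],[[0,0,-41.8],[2.8,17.9,-1.3],3.8]])

```text
t: 3.15
eef_pos: [0.542, -0.0492, 0.3003]
tool_rot: [0.0, -0.0, 1.0, 0.001]
contact_force: [-0.8, -0.3, 0.0]
gripper_width: 0.446
```

```bash
python3 - <<'E'
from h import *
i=bot.camera_info("wrist"); im=snap("wrist","w1")
for n,z in (("cart_a",.046),("tab_a",.074),("tray",.01)):
    for s in bot.silhouettes(n,"wrist")[:6]:
        if s["score"]>.15:
            r=s["region"].astype(np.uint8); c=max(cv2.findContours(r,0,2)[0],key=cv2.contourArea)[:,0]
            w=np.array([at("wrist",p,z,i)[:2] for p in c]); b=cv2.minAreaRect((w*1000).astype(np.float32))
            print(n,round(s["score"],2),np.round(s["location"]),"bbox",c.min(0),c.max(0),"world lo/hi",np.round(w.min(0),3),np.round(w.max(0),3),"rect",np.round(b[0]),np.round(b[1]),round(b[2],1))
E
```

```text
cart_a 0.95 [276. 215.] bbox [257 156] [298 274] world lo/hi [ 0.519 -0.077] [ 0.675 -0.025] rect [597. -52.] [157.  50.] 1.4
cart_a 0.88 [356. 212.] bbox [336 154] [382 270] world lo/hi [0.515 0.021] [0.671 0.082] rect [593.  50.] [157.  58.] 2.2
cart_a 0.88 [ 18. 186.] bbox [  0 165] [ 35 206] world lo/hi [ 0.515 -0.511] [ 0.579 -0.415] rect [ 546. -466.] [ 49. 100.] 9.9
cart_a 0.84 [199. 214.] bbox [171 159] [224 275] world lo/hi [ 0.521 -0.184] [ 0.679 -0.122] rect [ 600. -153.] [158.  59.] 1.9
tab_a 0.95 [199. 251.] bbox [182 240] [213 262] world lo/hi [ 0.614 -0.171] [ 0.645 -0.13 ] rect [ 629. -150.] [30. 41.] 1.8
tab_a 0.69 [283. 241.] bbox [265 231] [293 252] world lo/hi [ 0.602 -0.066] [ 0.629 -0.033] rect [616. -50.] [27. 33.] 0.0
tab_a 0.58 [361. 244.] bbox [346 233] [375 255] world lo/hi [0.605 0.03 ] [0.634 0.068] rect [619.  49.] [30. 37.] 6.7
tray 0.88 [540.  28.] bbox [514   0] [559  64] world lo/hi [0.223 0.308] [0.344 0.424] rect [282. 365.] [114. 122.] 88.2
tray 0.63 [527. 148.] bbox [496  86] [557 214] world lo/hi [0.392 0.271] [0.604 0.43 ] rect [499. 351.] [204. 141.] 6.5
```

View pics/w1.png

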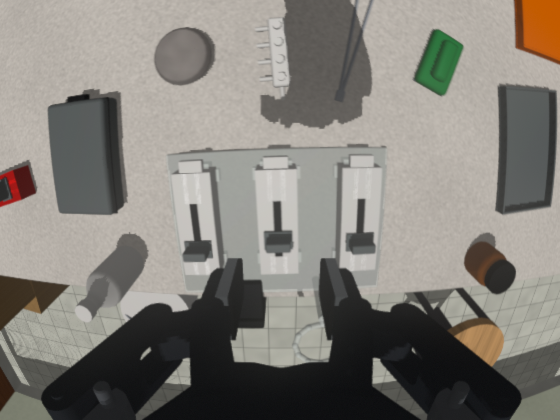

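The wrist view shows the three cartridges at columns ~199, 277 and 358, with spouts toward the robot and tabs at (199,251), (283,241) and (361,244). The station yaw is about 2°, which fits the 105 mm bay spacing. I'll go to the left bay (y≈+0.053) first and pinch the tab across its 30 mm width.

Call:
carry_out(moves=[[[0,0,-2],[-4.3,5.1,4],4.6],[[0,0,-2],[-8.6,10.2,8],4.6],[[0,0,-2],[-8.6,10.2,14],4.6],[[0,0,-2],[-8.6,10.2,18],4.6],[[0,0,-2],[-8.6,10.2,18],4.6]], newtons=20)

```text
t: 3.98
eef_pos: [0.6239, 0.0487, 0.1158]
tool_rot: [-0.005, -0.015, 1.0, -0.001]
contact_force: [-0.8, -0.5, 0.1]
gripper_width: 0.536
```

```bash
python3 - <<'E'
from h import *
i=bot.camera_info("wrist"); im=snap("wrist","w2"); o=bot.get_obs(); print(o["eef_pos"],o["gripper_width"])
for s in bot.silhouettes("tab_a","wrist")[:4]:
    r=s["region"].astype(np.uint8); c=max(cv2.findContours(r,0,2)[0],key=cv2.contourArea)[:,0]
    w=np.array([at("wrist",p,.074,i)[:2] for p in c]); print(round(s["score"],2),c.min(0),c.max(0),np.round(w.min(0),3),np.round(w.max(0),3))
E
```

```text
[0.62599192 0.04924821 0.11920098] 0.534908623616337
0.96 [100 216] [161 255] [ 0.604 -0.065] [ 0.631 -0.021]
0.68 [261 226] [316 268] [0.606 0.038] [0.633 0.07 ]
0.67 [  2 227] [ 49 261] [ 0.615 -0.168] [ 0.644 -0.111]
```

View pics/w2.png

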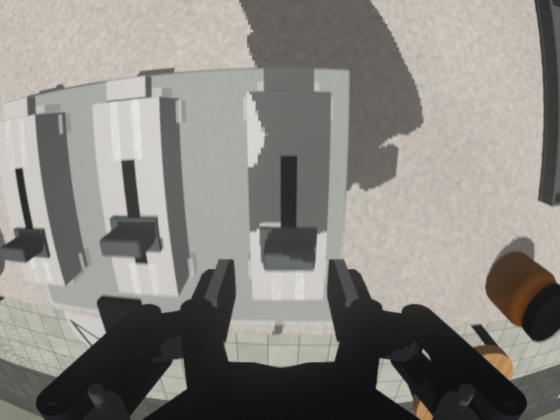

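Call:
carry_out(moves=[[[0,0,0],[0,0.4,2],4.6],[[0,0,0],[0,0.4,4],4.6],[[0,0,0],[0,0.4,5],4.6],[[0,0,0],[0,0.4,5],2.5],[[0,0,0],[0,0.4,5],2.5]], newtons=20)

```text
t: 4.7
eef_pos: [0.6265, 0.055, 0.07]
tool_rot: [-0.0, -0.016, 1.0, -0.0]
contact_force: [0.1, -0.2, -5.1]
gripper_width: 0.342
```

Call:
carry_out(moves=[[[0,0,0],[-0.4,0,0],2.5],[[0,0,0],[-0.8,0,0],2.5],[[0,0,0],[-1.1,0,0],2.5],[[0,0,0],[-1.3,0,0],2.5],[[0,0,0],[-1.3,0,0],2.5]], newtons=20)

```text
t: 5.32
eef_pos: [0.639, 0.0555, 0.0701]
tool_rot: [-0.001, -0.016, 1.0, -0.0]
contact_force: [-4.5, -1.0, -2.2]
gripper_width: 0.346
```

Call:
carry_out(moves=[[[0,0,0],[-0.2,0,0],2.5],[[0,0,0],[-0.4,0,0],2.5],[[0,0,0],[-0.4,0,0],2.5]], newtons=20)

```text
t: 5.7
eef_pos: [0.6398, 0.0557, 0.0695]
tool_rot: [-0.004, -0.016, 1.0, -0.001]
contact_force: [-14.2, -1.4, 2.6]
gripper_width: 0.348
```

Call:
carry_out(moves=[[[0,0,0],[0.4,0,0],4.6],[[0,0,0],[0.4,0,0],4.6],[[0,0,0],[0.4,0,-4.5],4.6],[[0,0,0],[1.5,-5,-4.5],4.6],[[0,0,0],[2.3,-10.5,-4.5],4.6]])

```text
t: 6.32
eef_pos: [0.6259, -0.0499, 0.1171]
tool_rot: [0.002, -0.017, 1.0, 0.0]
contact_force: [-1.0, -0.8, -0.9]
gripper_width: 0.536
```

Call:
carry_out(moves=[[[0,0,0],[0,0,0],4.6],[[0,0,0],[0,0,3],4.6],[[0,0,0],[0,0,4.5],4.6],[[0,0,0],[0,0,4.5],2.5],[[0,0,0],[0,0,4.5],2.5]], newtons=20)

```text
t: 6.95
eef_pos: [0.624, -0.05, 0.0701]
tool_rot: [-0.0, -0.016, 1.0, -0.0]
contact_force: [-0.0, -0.6, -7.2]
gripper_width: 0.342
```

Call:
carry_out(moves=[[[0,0,0],[-0.5,0,0],2.5],[[0,0,0],[-1,0,0],2.5],[[0,0,0],[-1.5,0,0],2.5],[[0,0,0],[-1.9,0,0],2.5],[[0,0,0],[-2.2,0,0],2.5]])

```text
t: 7.58
eef_pos: [0.6435, -0.0492, 0.0697]
tool_rot: [-0.003, -0.016, 1.0, -0.0]
contact_force: [-13.5, -0.9, 0.9]
gripper_width: 0.345
```

Call:
carry_out(moves=[[[0,0,0],[0,0,0],2.5],[[0,0,0],[-0.2,0,0],2.5],[[0,0,0],[-0.2,0,0],2.5]])

```text
t: 7.95
eef_pos: [0.6437, -0.0492, 0.0695]
tool_rot: [-0.005, -0.016, 1.0, -0.001]
contact_force: [-16.1, -2.4, 2.8]
gripper_width: 0.345
```

Call:
carry_out(moves=[[[0,0,0],[0.4,0,0],4.6],[[0,0,0],[0.4,0,0],4.6],[[0,0,0],[0.4,0,-4.5],4.6],[[0,0,0],[0.9,-5,-4.5],4.6],[[0,0,0],[1.3,-10.5,-4.5],4.6]])

```text
t: 8.57
eef_pos: [0.6407, -0.1544, 0.1175]
tool_rot: [0.002, -0.018, 1.0, -0.0]
contact_force: [0.3, -0.2, -1.0]
gripper_width: 0.537
```

Call:
carry_out(moves=[[[0,0,0],[0,0,0],4.6],[[0,0,0],[0,0,3],4.6],[[0,0,0],[0,0,4.5],4.6],[[0,0,0],[0,0,4.5],2.5],[[0,0,0],[0,0,4.5],2.5]])

```text
t: 9.2
eef_pos: [0.6384, -0.1548, 0.0702]
tool_rot: [-0.0, -0.016, 1.0, -0.0]
contact_force: [-0.4, -1.9, -6.8]
gripper_width: 0.348
```

Call:
carry_out(moves=[[[0,0,0],[-0.4,0,0],2.5],[[0,0,0],[-0.8,0,0],2.5],[[0,0,0],[-1.0,0,0],2.5],[[0,0,0],[-1.0,0,0],2.5]])

```text
t: 9.7
eef_pos: [0.6467, -0.1543, 0.0697]
tool_rot: [-0.002, -0.016, 1.0, -0.0]
contact_force: [-7.6, -1.7, -3.6]
gripper_width: 0.345
```

Call:
carry_out(moves=[[[0,0,0],[-0.2,0,0],2.5],[[0,0,0],[-0.3,0,0],2.5],[[0,0,0],[-0.3,0,0],2.5]])

```text
t: 10.07
eef_pos: [0.6473, -0.1542, 0.0695]
tool_rot: [-0.005, -0.016, 1.0, -0.0]
contact_force: [-15.3, -1.3, 1.9]
gripper_width: 0.342
```

```bash
python3 - <<'E'
from h import *
snap("side","side2"); a=cv2.imread("pics/side2.png")[150:260,150:310]
cv2.imwrite("pics/s2.png",cv2.resize(a,None,fx=5,fy=5,interpolation=cv2.INTER_CUBIC))
i=bot.camera_info("wrist"); snap("wrist","w3")
for s in bot.silhouettes("tab_a","wrist")[:4]:
    r=s["region"].astype(np.uint8); c=max(cv2.findContours(r,0,2)[0],key=cv2.contourArea)[:,0]
    w=np.array([at("wrist",p,.074,i)[:2] for p in c]); print(round(s["score"],2),c.min(0),c.max(0),np.round(w.min(0),3),np.round(w.max(0),3))
E
```

```text
0.68 [432 244] [507 297] [ 0.62  -0.083] [ 0.65  -0.034]
0.61 [245 249] [316 308] [ 0.623 -0.169] [ 0.653 -0.138]
0.52 [555 255] [559 271] [0.628 0.003] [0.639 0.01 ]
```

View pics/s2.png

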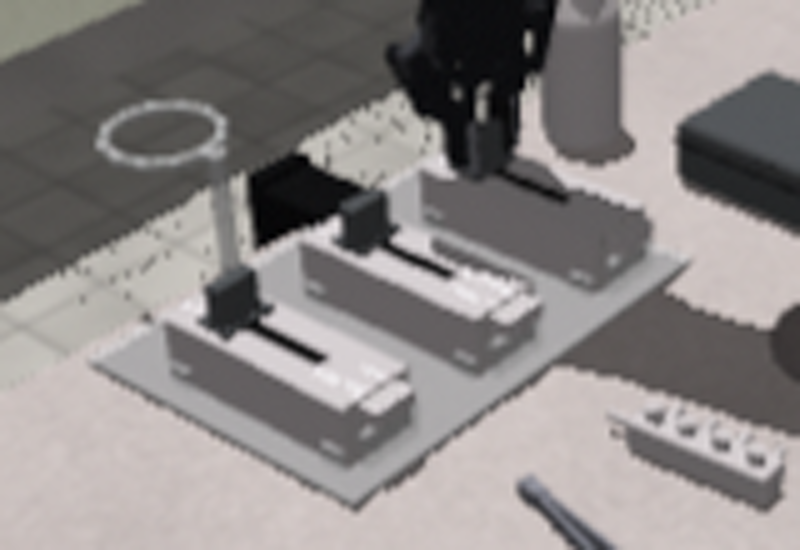

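The side crop shows the tabs at (230,300) and (365,220) at the far slot ends, and the third tab in the jaws, so all three gates are shut. Now I'll draw them open.

Call:
carry_out(moves=[[[0,0,0],[1,0,0],2.5],[[0,0,0],[2,0,0],2.5],[[0,0,0],[3,0,0],2.5],[[0,0,0],[4,0,0],2.5],[[0,0,0],[4.8,0,0],2.5]])

```text
t: 10.85
eef_pos: [0.6032, -0.1558, 0.0705]
tool_rot: [0.0, -0.016, 1.0, -0.0]
contact_force: [2.2, -2.6, -7.2]
gripper_width: 0.35
```

Call:
carry_out(moves=[[[0,0,0],[0,0,0],2.5]])

```text
t: 10.98
eef_pos: [0.6032, -0.1557, 0.0705]
tool_rot: [-0.0, -0.016, 1.0, -0.0]
contact_force: [1.6, -1.6, -5.7]
gripper_width: 0.345
```

Call:
carry_out(moves=[[[0,0,0],[0.8,0,0],2.5],[[0,0,0],[1.5,0,0],2.5],[[0,0,0],[2,0,0],2.5],[[0,0,0],[2.2,0,0],2.5],[[0,0,0],[2.2,0,0],2.5]])

```text
t: 11.6
eef_pos: [0.5942, -0.1558, 0.0769]
tool_rot: [0.013, -0.017, 1.0, -0.0]
contact_force: [21.4, -2.1, 5.4]
gripper_width: 0.347
```

```bash
python3 - <<'E'
from h import *
snap("side","side3"); a=cv2.imread("pics/side3.png")[150:260,150:310]
a=cv2.resize(a,None,fx=3.4,fy=3.4,interpolation=cv2.INTER_CUBIC)
snap("wrist","w4"); b=cv2.imread("pics/w4.png")[0:400,160:400]
b=cv2.resize(b,(224,374))
c=np.zeros((374,a.shape[1]+224,3),np.uint8); c[:,:a.shape[1]]=a[:374]; c[:,a.shape[1]:]=b
cv2.imwrite("pics/s3.png",c); print(c.shape,bot.get_obs()["contact_force"],bot.get_obs()["torque"],bot.get_obs()["eef_pos"])
E
```

```text
(374, 768, 3) [21.79795218 -2.58139252  5.27299472] [-0.64332831 -4.60655714  0.08776897] [ 0.59427692 -0.15576516  0.07690606]
```

View pics/s3.png

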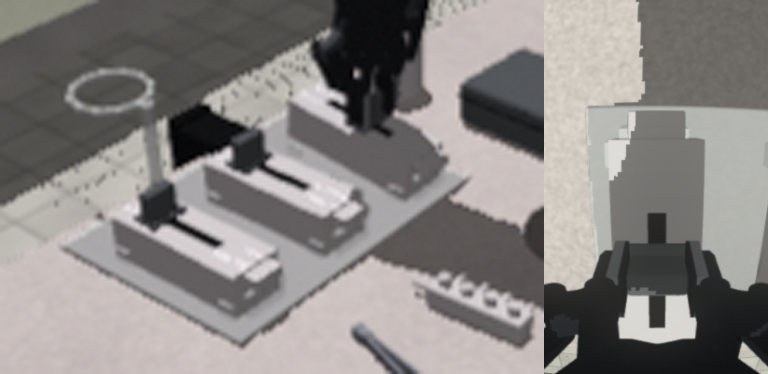

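The wrist crop shows slot left in front of the tab while the cartridge's rear is lifting. This gate is hard-stopped at about 40 mm, so it is the binder. I'll back off gently to reseat it.

Call:
carry_out(moves=[[[0,0,0],[-0.6,0,0],2.5],[[0,0,0],[-1.2,0,0],2.5],[[0,0,0],[-1.7,0,0],2.5],[[0,0,0],[-2.2,0,0],2.5],[[0,0,0],[-2.5,0,0],2.5]])

```text
t: 12.32
eef_pos: [0.6053, -0.1559, 0.0693]
tool_rot: [-0.002, -0.016, 1.0, -0.0]
contact_force: [-1.4, -3.0, -2.9]
gripper_width: 0.346
```

Call:
carry_out(moves=[[[0,0,0],[0,0,0],2.5],[[0,0,0],[0,0,0],4.6],[[0,0,0],[0,0,0],4.6],[[0,0,0],[0,0,-5],4.6],[[0,0,0],[0,0,-5],4.6]])

```text
t: 12.95
eef_pos: [0.6099, -0.1545, 0.1247]
tool_rot: [0.004, -0.017, 1.0, -0.0]
contact_force: [0.5, -0.1, -0.6]
gripper_width: 0.536
```

```bash
python3 - <<'E'
from h import *
i=bot.camera_info("wrist"); snap("wrist","w5")
for n,z in (("tab_a",.074),("cart_a",.046)):
  for s in bot.silhouettes(n,"wrist")[:4]:
    r=s["region"].astype(np.uint8); c=max(cv2.findContours(r,0,2)[0],key=cv2.contourArea)[:,0]
    w=np.array([at("wrist",p,z,i)[:2] for p in c]); print(n,round(s["score"],2),c.min(0),c.max(0),np.round(w.min(0),3),np.round(w.max(0),3))
E
```

```text
tab_a 0.94 [394 260] [448 300] [ 0.619 -0.078] [ 0.65  -0.035]
tab_a 0.92 [501 252] [548 287] [0.615 0.012] [0.646 0.071]
tab_a 0.7 [252 213] [306 254] [ 0.589 -0.171] [ 0.616 -0.139]
cart_a 0.82 [371 106] [465 308] [ 0.521 -0.09 ] [ 0.676 -0.015]
cart_a 0.7 [239  98] [319 310] [ 0.524 -0.182] [ 0.678 -0.128]
```

View pics/w5.png

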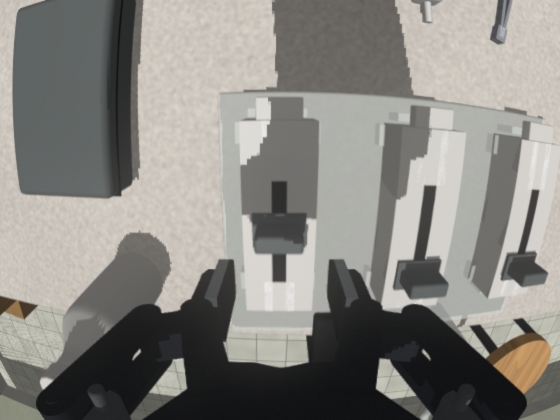

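The right cartridge is seated again, with its tab at (279,232) and the gate near 37 mm. Next is the middle one.

Call:
carry_out(moves=[[[0,0,0],[-2,5.2,0],4.6],[[0,0,0],[-4.0,10.4,0],4.6],[[0,0,0],[-4.0,10.4,0],4.6]])

```text
t: 13.48
eef_pos: [0.6436, -0.0428, 0.1199]
tool_rot: [0.0, -0.021, 1.0, 0.002]
contact_force: [0.2, -0.2, -0.2]
gripper_width: 0.541
```

Call:
carry_out(moves=[[[0,0,0],[0,0,3],4.6],[[0,0,0],[0,0,5],4.6],[[0,0,0],[0,0,5],4.6],[[0,0,0],[0,0,5],2.5],[[0,0,0],[0,0,5],2.5]])

```text
t: 14.1
eef_pos: [0.6436, -0.0502, 0.0709]
tool_rot: [0.0, -0.016, 1.0, 0.0]
contact_force: [-0.0, 0.8, -3.8]
gripper_width: 0.348
```

Call:
carry_out(moves=[[[0,0,0],[1,0,0],2.5],[[0,0,0],[2,0,0],2.5],[[0,0,0],[3,0,0],2.5],[[0,0,0],[4,0,0],2.5],[[0,0,0],[4.3,0,0],2.5]])

```text
t: 14.72
eef_pos: [0.5998, -0.0515, 0.0707]
tool_rot: [0.0, -0.016, 1.0, -0.0]
contact_force: [1.5, 1.1, 1.1]
gripper_width: 0.341
```

Call:
carry_out(moves=[[[0,0,0],[0.3,0,0],2.5],[[0,0,0],[0.6,0,0],2.5],[[0,0,0],[0.6,0,0],2.5]])

```text
t: 15.1
eef_pos: [0.5944, -0.0517, 0.0706]
tool_rot: [0.0, -0.016, 1.0, 0.0]
contact_force: [0.1, 1.7, 5.7]
gripper_width: 0.346
```

Call:
carry_out(moves=[[[0,0,0],[0.4,0,0],2.5],[[0,0,0],[0.8,0,0],2.5],[[0,0,0],[1.1,0,0],2.5],[[0,0,0],[1.4,0,0],2.5],[[0,0,0],[1.4,0,0],2.5]])

```text
t: 15.72
eef_pos: [0.5803, -0.0521, 0.0706]
tool_rot: [0.0, -0.016, 1.0, 0.0]
contact_force: [-0.8, 1.9, 6.5]
gripper_width: 0.343
```

Call:
carry_out(moves=[[[0,0,0],[0.2,0,0],2.5],[[0,0,0],[0.2,0,0],4.6],[[0,0,0],[0.2,0,0],4.6],[[0,0,0],[0.2,0,-4.9],4.6],[[0,0,0],[-3,4,-4.9],4.6]])

```text
t: 16.35
eef_pos: [0.6097, -0.0166, 0.1215]
tool_rot: [0.001, -0.012, 1.0, -0.002]
contact_force: [1.5, -1.0, -1.0]
gripper_width: 0.536
```

Call:
carry_out(moves=[[[0,0,0],[-3.3,5,0],4.6],[[0,0,0],[-3.3,6.5,0],4.6],[[0,0,0],[-3.3,6.5,0],4.6]])

```text
t: 16.73
eef_pos: [0.6388, 0.0557, 0.1186]
tool_rot: [-0.001, -0.017, 1.0, -0.0]
contact_force: [0.8, 0.8, -0.6]
gripper_width: 0.54
```

Call:
carry_out(moves=[[[0,0,0],[0,0,3],4.6],[[0,0,0],[0,0,5],4.6],[[0,0,0],[0,0,5],4.6],[[0,0,0],[0,0,5],2.5],[[0,0,0],[0,0,5],2.5]])

```text
t: 17.35
eef_pos: [0.6402, 0.0545, 0.07]
tool_rot: [0.0, -0.016, 1.0, -0.0]
contact_force: [0.6, -0.7, -1.6]
gripper_width: 0.343
```

Call:
carry_out(moves=[[[0,0,0],[1,0,0],2.5],[[0,0,0],[2,0,0],2.5],[[0,0,0],[3,0,0],2.5],[[0,0,0],[4,0,0],2.5],[[0,0,0],[4.9,0,0],2.5]])

```text
t: 17.98
eef_pos: [0.5906, 0.0532, 0.0698]
tool_rot: [0.001, -0.016, 1.0, 0.0]
contact_force: [1.3, -0.5, 3.3]
gripper_width: 0.343
```

Call:
carry_out(moves=[[[0,0,0],[0.4,0,0],2.5],[[0,0,0],[0.8,0,0],2.5],[[0,0,0],[1.2,0,0],2.5],[[0,0,0],[1.5,0,0],2.5],[[0,0,0],[1.5,0,0],2.5]])

```text
t: 18.6
eef_pos: [0.576, 0.0528, 0.0697]
tool_rot: [0.0, -0.016, 1.0, 0.0]
contact_force: [-0.7, 0.2, 7.3]
gripper_width: 0.343
```

Call:
carry_out(moves=[[[0,0,0],[0.1,0,0],2.5],[[0,0,0],[0.1,0,0],4.6],[[0,0,0],[0.1,0,0],4.6],[[0,0,0],[0.1,0,-5],4.6],[[0,0,0],[0.1,0,-9],4.6]])

```text
t: 19.23
eef_pos: [0.5743, 0.0527, 0.16]
tool_rot: [-0.001, -0.016, 1.0, 0.0]
contact_force: [-0.2, 0.3, 0.0]
gripper_width: 0.54
```

```bash
python3 - <<'E'
from h import *
i=bot.camera_info("wrist"); snap("wrist","w6")
for n,z in (("tab_a",.074),("cart_a",.046),("tray",.022)):
  for s in bot.silhouettes(n,"wrist")[:4]:
    r=s["region"].astype(np.uint8); c=max(cv2.findContours(r,0,2)[0],key=cv2.contourArea)[:,0]
    w=np.array([at("wrist",p,z,i)[:2] for p in c]); b=cv2.minAreaRect((w*1000).astype(np.float32)); print(n,round(s["score"],2),c.min(0),c.max(0),np.round(w.min(0),3),np.round(w.max(0),3),np.round(b[0]),np.round(b[1]),round(b[2],1))
i=bot.camera_info("top");snap("top","top2")
for s in bot.silhouettes("tray","top")[:2]:
    r=s["region"].astype(np.uint8); c=max(cv2.findContours(r,0,2)[0],key=cv2.contourArea)[:,0]
    w=np.array([at("top",p,.022,i)[:2] for p in c]); b=cv2.minAreaRect((w*1000).astype(np.float32)); print("top tray",c.min(0),c.max(0),np.round(b[0]),np.round(b[1]),round(b[2],1))
E
```

```text
tab_a 0.83 [256 201] [304 236] [0.557 0.036] [0.582 0.07 ] [569.  53.] [26. 33.] 1.8
tab_a 0.79 [ 34 230] [ 77 260] [ 0.586 -0.168] [ 0.617 -0.115] [ 601. -142.] [29. 54.] 2.8
tab_a 0.65 [124 201] [174 234] [ 0.559 -0.065] [ 0.586 -0.023] [572. -44.] [25. 43.] 3.1
cart_a 0.87 [121 142] [200 311] [ 0.52  -0.081] [ 0.675 -0.013] [598. -47.] [155.  67.] 1.5
cart_a 0.55 [ 31 150] [110 303] [ 0.523 -0.196] [ 0.679 -0.102] [ 600. -150.] [156.  94.] 1.8
tray 0.84 [500  46] [559 236] [0.399 0.261] [0.601 0.382] [501. 319.] [198. 100.] 8.2
tray 0.64 [531   0] [559  14] [0.333 0.298] [0.351 0.345] [349. 324.] [16. 50.] 19.7
tray 0.5 [124 201] [174 235] [ 0.575 -0.093] [ 0.609 -0.041] [591. -67.] [33. 53.] 3.1
top tray [ 89 255] [142 331] [241. 373.] [125. 197.] 87.9
top tray [111 164] [158 238] [496. 344.] [206. 128.] 6.8
```

View pics/w6.png

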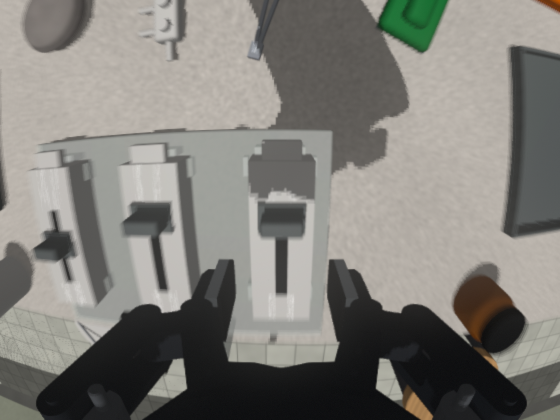

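Both sound gates are near 64 mm, with tabs at the spout end at (281,215) and (149,217). The binder's tab is at (53,245). The tray centre is about (0.498,0.345) with a yaw of about +7°. Now for the binder's body.

Call:
carry_out(moves=[[[0,0,0],[-0.7,-5.2,0],7],[[0,0,0],[-1.3,-10.5,0],7],[[0,0,0],[-2,-15.7,0],7],[[0,0,0],[-2.7,-20.9,0],7],[[0,0,0],[-2.7,-20.9,3],7]], newtons=50)

```text
t: 20.15
eef_pos: [0.6093, -0.1622, 0.1286]
tool_rot: [0.001, -0.012, 1.0, -0.002]
contact_force: [-0.9, 0.4, -0.4]
gripper_width: 0.818
```

```bash
python3 - <<'E'
from h import *
i=bot.camera_info("wrist"); snap("wrist","w7");o=bot.get_obs(); print(o["eef_pos"],o["tool_rot"])
for n,z in (("tab_a",.074),("cart_a",.046)):
  for s in bot.silhouettes(n,"wrist")[:4]:
    r=s["region"].astype(np.uint8); c=max(cv2.findContours(r,0,2)[0],key=cv2.contourArea)[:,0]
    w=np.array([at("wrist",p,z,i)[:2] for p in c]); print(n,round(s["score"],2),c.min(0),c.max(0),np.round(w.min(0),3),np.round(w.max(0),3))
E
```

```text
[ 0.60584009 -0.15867037  0.12346735] [-3.25219832e-03 -1.36864922e-02  9.99901003e-01  2.96524222e-04]
tab_a 0.96 [523 180] [559 211] [0.56 0.01] [0.583 0.055]
tab_a 0.85 [414 175] [472 212] [ 0.563 -0.081] [ 0.586 -0.037]
tab_a 0.68 [263 213] [317 253] [ 0.59  -0.172] [ 0.616 -0.14 ]
cart_a 0.71 [478 121] [559 294] [ 0.518 -0.002] [0.673 0.089]
cart_a 0.68 [379 107] [472 305] [ 0.521 -0.091] [ 0.677 -0.017]
cart_a 0.64 [251  99] [331 310] [ 0.523 -0.182] [ 0.678 -0.128]
```

Call:
carry_out(moves=[[[0,0,0],[0,0,0],7],[[0,0,0],[0,0,4],7],[[0,0,0],[0,0,7],7],[[0,0,0],[0,0,9],7],[[0,0,0],[0,0,9.8],7]])

```text
t: 20.92
eef_pos: [0.6087, -0.1549, 0.0309]
tool_rot: [-0.0, -0.017, 1.0, 0.0]
contact_force: [-0.6, -0.1, 0.6]
gripper_width: 0.819
```

Call:
carry_out(moves=[[[0,0,0],[0,0,0],7],[[0,0,0],[0,0,0],4],[[0,0,0],[0,0,0],4],[[0,0,0],[0,0,0],4],[[0,0,0],[0,0,0],4]], newtons=50)

```text
t: 21.55
eef_pos: [0.6096, -0.1563, 0.0327]
tool_rot: [0.001, -0.016, 1.0, -0.001]
contact_force: [-0.2, -1.8, 7.8]
gripper_width: 0.579
```

Call:
carry_out(moves=[[[0,0,0],[0,0,-1],4],[[0,0,0],[0,0,-2.5],4],[[0,0,0],[0,0,-5],4],[[0,0,0],[0,0,-8.5],4],[[0,0,0],[0,0,-12],4]])

```text
t: 22.18
eef_pos: [0.6074, -0.1546, 0.1523]
tool_rot: [-0.001, -0.017, 1.0, 0.0]
contact_force: [1.1, -0.1, -7.0]
gripper_width: 0.575
```

```bash
python3 - <<'E'
from h import *
o=bot.get_obs(); print(o["eef_pos"],o["contact_force"],o["gripper_width"])
snap("side","side4"); a=cv2.imread("pics/side4.png")[110:300,90:330]
cv2.imwrite("pics/s4.png",cv2.resize(a,None,fx=3,fy=3,interpolation=cv2.INTER_CUBIC))
E
```

```text
[ 0.60736864 -0.15463342  0.15233261] [ 1.05279387 -0.11769498 -6.95200037] 0.575182987703971
```

View pics/s4.png

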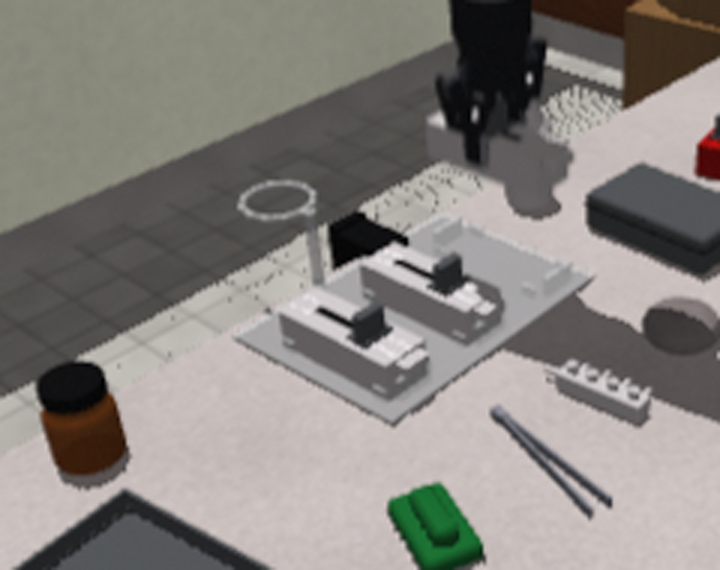

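The cartridge is held level, its bay is empty, and the other two are seated with gates open. Carrying it to the tray.

Call:
carry_out(moves=[[[0,0,0],[0.6,3,0],4],[[0,0,0],[1.5,8,0],4],[[0,0,0],[2.4,13,0],4],[[0,0,0],[3.4,18,0],4],[[0,0,0],[4.3,23,0],4]])

```text
t: 22.85
eef_pos: [0.5565, 0.0746, 0.1508]
tool_rot: [-0.001, -0.016, 1.0, -0.0]
contact_force: [1.4, 0.8, -7.9]
gripper_width: 0.578
```

Call:
carry_out(moves=[[[0,0,-1],[0.9,5,0],4],[[0,0,-2],[1.9,10,0],4],[[0,0,-3],[2.8,15,0],4],[[0,0,-4],[3.8,20,0],4],[[0,0,-5],[4.6,24.5,0],4]])

```text
t: 23.48
eef_pos: [0.5025, 0.318, 0.1508]
tool_rot: [-0.001, -0.061, 0.998, -0.0]
contact_force: [1.3, -0.6, -8.1]
gripper_width: 0.579
```

Call:
carry_out(moves=[[[0,0,0],[0.3,2.8,0],4],[[0,0,0],[0.3,2.8,0],4],[[0,0,0],[0.3,2.8,0],4]])

```text
t: 23.85
eef_pos: [0.4975, 0.3428, 0.1506]
tool_rot: [-0.001, -0.06, 0.998, -0.001]
contact_force: [0.2, -0.7, -7.8]
gripper_width: 0.573
```

```bash
python3 - <<'E'
from h import *
o=bot.get_obs(); print(o["eef_pos"],o["tool_rot"],o["contact_force"],o["gripper_width"])
a=snap("wrist","w8")[:,:,::-1]; snap("top","top3"); b=cv2.imread("pics/top3.png")[130:290,60:240]
b=cv2.resize(b,None,fx=2.2,fy=2.2,interpolation=cv2.INTER_CUBIC)
c=np.zeros((420,560+396,3),np.uint8);c[:,:560]=a;c[:352,560:]=b[:352,:396]
cv2.imwrite("pics/s5.png",cv2.resize(c,None,fx=.83,fy=.83,interpolation=cv2.INTER_AREA))
E
```

```text
[0.49747875 0.34283843 0.15055741] [-6.86012864e-04 -5.98138724e-02  9.98208890e-01 -9.17275716e-04] [ 0.21495509 -0.72929354 -7.82864192] 0.5731761152724771
```

View pics/s5.png

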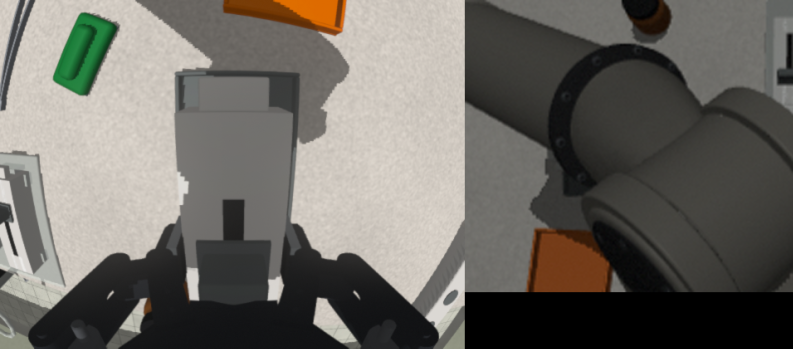

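Call:
carry_out(moves=[[[0,0,0],[0,0,3.5],4],[[0,0,0],[0,0,7],4],[[0,0,0],[0,0,9.5],4],[[0,0,0],[0,0,10.8],4],[[0,0,0],[0,0,11.3],4]])

```text
t: 24.58
eef_pos: [0.4984, 0.3433, 0.038]
tool_rot: [-0.0, -0.059, 0.998, -0.0]
contact_force: [-0.5, 0.1, -7.0]
gripper_width: 0.576
```

Call:
carry_out(moves=[[[0,0,0],[0,0,0.1],4],[[0,0,0],[0,0,0.2],4],[[0,0,0],[0,0,0.3],4],[[0,0,0],[0,0,0.4],4],[[0,0,0],[0,0,0.4],4]])

```text
t: 25.2
eef_pos: [0.4981, 0.3438, 0.0343]
tool_rot: [0.0, -0.06, 0.998, -0.0]
contact_force: [-0.2, -0.5, -6.8]
gripper_width: 0.576
```

Call:
carry_out(moves=[[[0,0,0],[0,0,0.1],4],[[0,0,0],[0,0,0.2],4],[[0,0,0],[0,0,0.3],4],[[0,0,0],[0,0,0.4],4],[[0,0,0],[0,0,0.4],4]])

```text
t: 25.82
eef_pos: [0.498, 0.3439, 0.0308]
tool_rot: [0.0, -0.06, 0.998, -0.0]
contact_force: [-2.4, -1.2, -0.7]
gripper_width: 0.577
```

Call:
carry_out(moves=[[[0,0,0],[0,0,0.1],4],[[0,0,0],[0,0,0.1],5.6],[[0,0,0],[0,0,0.1],6.8],[[0,0,0],[0,0,0.1],6.8],[[0,0,0],[0,0,0.1],6.8]])

```text
t: 26.45
eef_pos: [0.4982, 0.344, 0.0293]
tool_rot: [0.0, -0.06, 0.998, 0.0]
contact_force: [-0.3, 0.9, -0.3]
gripper_width: 0.798
```

Call:
carry_out(moves=[[[0,0,0],[0,0,-2],6.8],[[0,0,0],[0,0,-5],6.8],[[0,0,0],[0,0,-10],6.8],[[0,0,0],[0,0,-15],6.8],[[0,0,0],[0,0,-20],6.8]])

```text
t: 27.08
eef_pos: [0.4977, 0.3441, 0.2324]
tool_rot: [0.0, -0.06, 0.998, 0.0]
contact_force: [0.4, -0.6, -0.1]
gripper_width: 0.794
```

```bash
python3 - <<'E'
from h import *
o=bot.get_obs(); print(o["t"],o["eef_pos"],o["contact_force"],o["gripper_width"])
i=bot.camera_info("wrist"); snap("wrist","w9")
for n,z in (("cart_a",.044),("tab_a",.072),("tray",.022)):
  for s in bot.silhouettes(n,"wrist")[:4]:
    r=s["region"].astype(np.uint8); c=max(cv2.findContours(r,0,2)[0],key=cv2.contourArea)[:,0]
    w=np.array([at("wrist",p,z,i)[:2] for p in c]); b=cv2.minAreaRect((w*1000).astype(np.float32)); print(n,round(s["score"],2),np.round(w.min(0),3),np.round(w.max(0),3),np.round(b[0]),np.round(b[1]),round(b[2],1))
a=cv2.imread("pics/w9.png"); snap("side","side6"); b=cv2.imread("pics/side6.png")[150:350,80:320]
b=cv2.resize(b,(504,420),interpolation=cv2.INTER_CUBIC)
cv2.imwrite("pics/s6.png",cv2.resize(np.hstack([a,b]),None,fx=.75,fy=.75,interpolation=cv2.INTER_AREA))
E
```

```text
27.075 [0.49772007 0.3440545  0.23241448] [ 0.44917566 -0.55570441 -0.07143263] 0.7943645902990094
cart_a 0.81 [ 0.523 -0.07 ] [0.679 0.016] [606. -15.] [ 68. 170.] 74.4
cart_a 0.65 [0.411 0.313] [0.568 0.377] [489. 344.] [154.  50.] 6.3
tab_a 0.89 [0.48  0.328] [0.506 0.362] [493. 344.] [23. 33.] 6.9
tab_a 0.64 [0.553 0.038] [0.583 0.094] [567.  66.] [28. 58.] 9.3
tray 0.91 [0.282 0.316] [0.347 0.434] [314. 375.] [118.  65.] 90.0
tray 0.73 [0.393 0.279] [0.6   0.417] [497. 347.] [198. 118.] 6.6
```

View pics/s6.png

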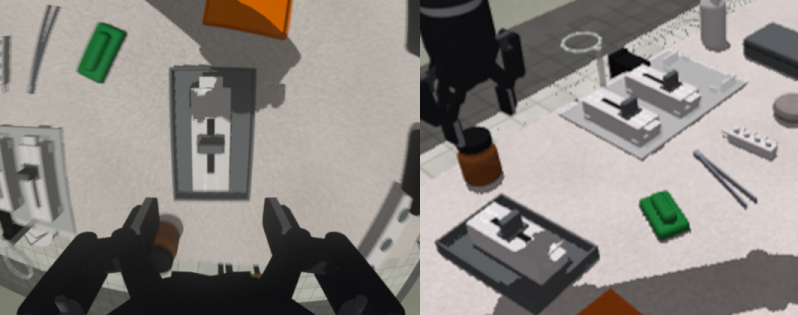

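The cartridge is flat in the middle of the grey tray at (0.497,0.344), against a tray centre of (0.497,0.347). The hand is clear, both sound gates are open and the bystanders are in place.

```bash
python3 -c "
from station import bot
print(bot.hand_in())"
```

```text
the job is handed in; nothing more can be done
None
```

The cartridge with the binding gate is now in the grey tray, and the job is handed in at about 27 s; no verdict was reported.

- **Gates:** I shut all three gates, then drew each toward its spout. The right-hand one (y ≈ −0.155) stopped at about 40 mm; the other two ran to about 64 mm.
- **Placing:** I lifted the binding cartridge out and lowered it slowly onto the tray floor. Its weight came off the wrist at the expected height.
- **Last check:** The pictures show it upright, with its middle at about (0.497, 0.344) against a tray centre of (0.497, 0.347). Its gate is at about 35–38 mm. The two sound cartridges are seated and open, the bystanders look unmoved, and the gripper is clear at z = 0.23.

One thing went wrong on the way. I pulled past the hard stop, which lifted the binding cartridge's rear end by roughly a centimetre, at about 22 N. I backed off and it reseated before I went on; the next picture showed it back in place.

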